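Unscrew a gas bottle's cap of unknown thread hand

ROBOT

A 6-joint arm with a two-finger parallel gripper is mounted at the origin on the work surface. World frame = base frame: x ahead of the robot, y to its left, z up, the work surface at z = 0. Lengths are in mm, angles in rad, forces in N, time in s.
With the tool pointing down it reaches from about 350 to 800 mm from the base axis. Payload 7.3 kg.
Tool frame: the origin (TCP) lies on the mounting face of the last link; the fingertips stand 173 mm ahead of it and the grasp point (between the pads) lies 155 mm ahead of it (manip.tip_reach is the distance from the TCP to the fingertips, in mm); z points along the fingers, y is the line along which they close (so a half turn about z gives the same grasp; the last joint's range is limited). The gripper opens to 85 mm and grips with 20 to 120 N. Pads are 22 mm wide; open, the fingers measure 114 mm over their backs; the gripper's body (76 mm by 85 mm) begins 54 mm behind the grasp point. The pads swing forward as they close: fully open they stand 13 mm farther back than shut.
Start: joints at [-1.311, 0.342, 1.524, -0, 1.275, -0.146], TCP at [207.265, -482.358, 404.722] pointing down, gripper open.
Joint ranges: [-2.53, 2.53], [-0.77, 2.02], [0.04, 2.7], [-1, 4.14], [0.28, 2.66], [-3.11, 3.11]. Speed limits (rad/s): [2.57, 2.57, 3.14, 3.14, 3.14, 3.14].

INTERFACE

Orientations are given as [roll, pitch, yaw] about the fixed x, y, z axes, in that order (R = Rz(yaw) Ry(pitch) Rx(roll)).
In Python, from cell import telemetry, get_image, workorder, manip gives the robot as it stands.
- The arm moves only by the tool move_arm, never from a script. Its argument "increments" is a list of rows, each a list of 4 numbers: the shift along the tool's x, y, z normalised to -1 to 1, where 1 is 75 cm, then the turn about the tool's z normalised to -1 to 1, where 1 is 180 degrees. In form: [[x, y, z, turn], ...]. A call has 1 to 12 rows; each row is the pose to reach, as a shift and turn from the pose commanded when the call began, along the tool's axes at that moment, turning the shorter way round; what a row does not reach only later rows make up. A row lasts 1/10 s, in which the tool goes at most 50 mm and 8.59 degrees, less where a joint would pass 70% of its speed; a pose out of reach is approached as far as the arm can. A call with a number of a shift or a turn outside -1 to 1 is refused whole. A call with a gripper value outside its range is refused whole. "hand" is the opening in per cent of the stroke, from 0 (shut) to 100 (fully open), set as the call begins (left out, the last holds). The fingers move at their own pace and stop on an object; "grip_force" is the grip in N (left out, the last holds). Time passes only in rows, so rows that repeat a pose let the fingers close. It gives the time, the measured TCP pose, the force, the opening and the grip force at its end, in the units of the state.
- telemetry.sense(): the state, without advancing time (a new reading comes with each control period).
- get_image(name): name is "scene" or "top"; returns a dict with "image" (420x560x3 uint8, red, green, blue), "fx", "fy", "cx", "cy" (pixels), "world_to_cam" (4x4, takes a point from world to camera coordinates). Camera axes: x right, y down, z forward; pixel columns grow to the right and rows downward; lengths in mm; the calibration is good to about 2 mm. A picture is of the moment at which its call begins. There is no depth.
- workorder.hand_in(): hands the job in; it is judged then, once.
The state is a dict: "time": time; "qpos": joint angles; "qvel": joint speeds; "effort": joint torques, N m; "eef_pos": TCP position; "orientation": TCP orientation; "force": force on the tool from outside, world axes, zero at the start; "torque": the same for the moment, N m; "width": opening from 0.0 (shut) to 1.0 (fully open); "gripper_force": force on a finger pad.
Only numpy, scipy, OpenCV 4.12 (cv2) and the standard library are available. Lean on these libraries where they do the work, as an engineer would, in place of code of your own. Each camera call takes 0.05 s, during which the arm holds its last target. There are 200 camera calls.

TASK

The wide gas bottle is next for the hob, but some of these valves have left-hand threads and others right-hand, and the cap does not show which: find out by trying. Unscrew the wing cap of the wide bottle the way it gives and lift it a good hand's breadth straight up above the valve. Finish while still holding it there in the gripper, upright and still, because the regulator goes on at once; leave the slim bottle's cap and everything else where it is.

Things in the scene. Friction and masses are not known exactly. Their poses are not given: they have to be found in the camera images.
- cap: black plastic wing cap on the wide bottle, 60 g, 50 mm tall: a ribbed round skirt 45 mm across and 24 mm tall, open below, and on it a flat grip wing. Origin at the centre of the skirt's lower rim, z up along the thread axis, x along the wing. Starts screwed home, rim 160 mm above the work surface, wing along the bottle's x axis within 3 degrees.
- cap_wing (a point): middle of the cap's grip wing, which is 44 mm long (along the cap's x), 15 mm thick (along its y) and 26 mm tall; at the start it spans 184 to 210 mm above the work surface, and this point lies on the thread axis 197 mm up. The wing stands free on the skirt's flat top.
- wide_bottle: grey steel gas bottle 200 mm across with a domed shoulder, the wider of the two; fixed firmly, does not turn. Origin under its centre; its z axis is the thread axis. Shoulder 149 mm above the work surface, with a wire bail folded on it up to 156 mm; in the middle a brass boss 48 mm across, up to 157 mm, carries the valve.
- valve_top (a point): top of the brass valve spigot inside the cap, 180 mm up, 34 mm across its coarse interrupted quick thread. Turned the wrong way the cap meets a hard stop within 5 degrees. The right way (clockwise or anticlockwise: differs from start to start, cannot be seen) it turns freely, stays level, and lifts straight off at 58 to 82 degrees from the start; at about 88 it meets a stop.
- slim_bottle: grey steel gas bottle of the same height, 144 mm across, with the same valve and cap; fixed. Origin under its centre. To be left alone.
- slim_cap: the slim bottle's cap, of the same shape and size, with its origin and axes placed likewise; to be left on.
- regulator: gas regulator, a flat aluminium disc 72 mm across and 55 mm tall with a short brass hose tail; origin under its centre. A bystander, to be left alone.
- spanner: steel wrench 200 mm long lying flat; origin under its centre. A bystander, to be left alone.
- mug: white mug 80 mm across, 95 mm tall, with a handle; origin under its centre. A bystander, to be left alone.
- pepper_mill: turned dark wooden pepper mill 54 mm across, 167 mm tall; origin under its centre. A bystander, to be left alone.
- jam_jar: amber jam jar 68 mm across, 100 mm tall; origin under its centre. A bystander, to be left alone.
- spray_bottle: white cleaner bottle with a trigger head, 74 mm across, 210 mm tall; origin under its centre. A bystander, to be left alone.
- oil_bottle: green glass oil bottle 68 mm across, 240 mm tall; origin under its centre. A bystander, to be left alone.
- spatula: wooden-handled spatula 280 mm long lying flat; origin under its middle. A bystander, to be left alone.
There are look-alikes about, which are no part of the job. Leave any turquoise look-alike of the cap alone.

How it is judged (in metres and radians):
On the way:
1. the wide bottle's cap is turned by more than 45 degrees while it still sits on its valve (angle between the x axis of cap and the x axis of wide_bottle, either way round above 0.79 rad and z of cap in the frame of wide_bottle below 0.168 m and horizontal distance between cap and wide_bottle below 0.006 m).
At the end, for the whole second after the job is handed in: The wide bottle's cap is held between the fingers above its own bottle: its rim 60 to 200 mm higher than where it sat, within 80 mm sideways of the valve, within 17 degrees of upright, slower than 30 mm/s, gripped with more than 2 N and clear of the bottle; the slim bottle's cap is still on (z of cap in the frame of wide_bottle between 0.22 and 0.36 m and horizontal distance between cap and wide_bottle below 0.08 m and angle between cap's own z axis and vertical below 0.3 rad and contact force between the fingers and cap above 2 N and linear speed of cap below 0.03 m/s and contact force between cap and wide_bottle below 0.1 N and distance of slim_cap from where it was at the start of the episode below 0.01 m); the arm keeps its last pose, push and grip.
It fails at once if the slim bottle's cap is turned by more than 20 degrees or moved by more than 10 mm (distance of slim_cap from where it was at the start of the episode above 0.01 m or angle between the x axis of slim_cap and the x axis of slim_bottle, either way round above 0.35 rad).
It fails at once if something else on the worktop is moved by more than 30 mm (distance of any of regulator, spanner, mug, pepper_mill, jam_jar, spray_bottle, oil_bottle, spatula from where it was at the start of the episode above 0.03 m).
It also fails if it takes over 34 s, if anything falls off the work surface, if the arm or the gripper's body presses on something with over 40 N, if the wrist force passes 120 N, or if a joint passes its speed limit or range.

## Working session

There is one attempt and no reset: what is moved stays moved. The work goes in short steps, Python scripts to look and compute and a tool call to move; the robot and the scene stay as the last step left them, time stands still between calls to the robot, and variables do not carry over. Pictures are saved under pics/ and viewed, at most 10 in all, crops included, and the job is handed in when it is done.

Besides the shell and the picture viewer there is one more tool, called after "Request:" as a command line: name --pt "numbers of a row" for each row, then --argument value for the rest. move_arm: Moves the arm, as the interface text tells. Scaled input: -1 to 1 covers 75 cm each way for a shift and 180 degrees each way for a turn. Its arguments: {"type":"object","properties":{"increments":{"type":"array","items":{"type":"array","items":{"type":"number"}}},"hand":{"type":"number"},"grip_force":{"type":"number"}},"required":["increments"]}

```bash
mkdir -p pics
python3 - <<'E'
from cell import telemetry,get_image,workorder,manip
import cv2,pickle
d={}
for n in("scene","top"):
    d[n]=get_image(n);cv2.imwrite(f"pics/{n}0.png",d[n]["image"][:,:,::-1])
    print(n,d[n]["fx"],d[n]["cx"],d[n]["cy"],d[n]["world_to_cam"].round(3).tolist() if hasattr(d[n]["world_to_cam"],'round') else d[n]["world_to_cam"])
pickle.dump(d,open("im0.pkl","wb"))
print(telemetry.sense())
E
```

```text
scene 389.1071257098509 286.3331836845165 214.2683364412794 [[0.782, 0.623, -0.019, -399.054], [0.359, -0.476, -0.803, -71.991], [-0.509, 0.621, -0.596, 1573.746], [0.0, 0.0, 0.0, 1.0]]
top 447.03299204523825 274.00535408981904 208.07144236244483 [[-0.023, -1.0, 0.008, 3.149], [-0.998, 0.022, -0.064, 553.675], [0.064, -0.009, -0.998, 1536.646], [0.0, 0.0, 0.0, 1.0]]
{'time': 0.1, 'qpos': array([-1.31103886e+00,  3.42659407e-01,  1.52491791e+00,  1.48723667e-05,
        1.27539593e+00, -1.45976193e-01]), 'qvel': array([ 1.64526399e-03, -3.40771792e-03, -1.74586981e-03,  2.45904434e-03,
       -7.42678760e-05, -1.53549485e-03]), 'effort': array([ 2.84851012e-03, -4.34444225e+01, -2.46490645e+01, -1.32028113e-04,
        4.64154786e-03, -2.23700260e-05]), 'eef_pos': array([ 207.21719812, -482.24798081,  404.09323705]), 'orientation': array([-3.14022881e+00, -2.14890096e-04,  4.05729176e-01]), 'force': array([-0.23430758,  0.08373696, -0.43618471]), 'torque': array([ 0.08813646, -0.02629951, -0.02902067]), 'gripper_force': 0.0, 'width': 1.0027113239673735}
```

View pics/top0.png

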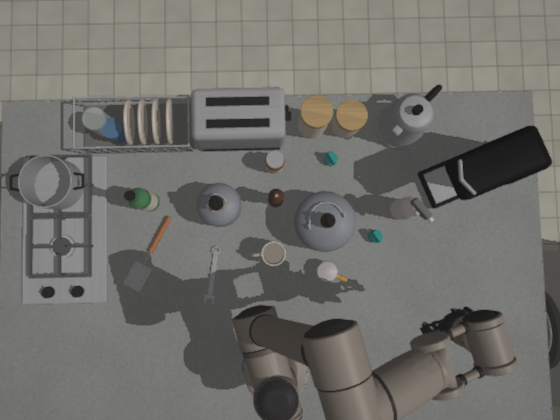

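View pics/scene0.png

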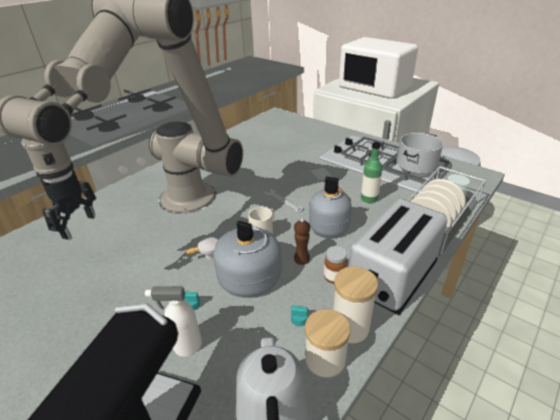

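The top view shows the wide bottle at about (325,221) with its black cap at (328,220), and the slim cap at (216,203). In the scene view the wide cap is at about (245,232). I'll measure the cap by mask and view enlarged crops.

```bash
cat > h.py <<'E'
import numpy as np,cv2
def cam(d):
    M=np.array(d["world_to_cam"]);return M,d["fx"],d["fy"],d["cx"],d["cy"]
def ray(d,u,v):
    M,fx,fy,cx,cy=cam(d);R=M[:3,:3]
    return -R.T@M[:3,3], R.T@np.array([(u-cx)/fx,(v-cy)/fy,1])
def plane(d,u,v,z):
    o,r=ray(d,u,v);return o+r*(z-o[2])/r[2]
def proj(d,p):
    M,fx,fy,cx,cy=cam(d);c=M[:3,:3]@np.array(p)+M[:3,3];return np.array([cx+fx*c[0]/c[2],cy+fy*c[1]/c[2]])
def dark(d,x0,y0,x1,y1,t=45):
    g=d["image"][y0:y1,x0:x1].max(2);m=(g<t).astype(np.uint8)
    n,l,s,c=cv2.connectedComponentsWithStats(m)
    i=1+np.argmax(s[1:,4]);return l==i,s[i],c[i]+[x0,y0]
E
python3 - <<'E'
import pickle;from h import *
d=pickle.load(open("im0.pkl","rb"))
t,s=d["top"],d["scene"]
for nm,dd,b in(("top",t,(305,200,350,245)),("scene",s,(225,210,270,255)),("slim",t,(198,185,236,222))):
    m,st,c=dark(dd,*b);print(nm,st,c)
    if nm!="scene":
        print(plane(dd,*c,197),plane(dd,*c,184))
        ys,xs=np.nonzero(m);P=np.array([plane(dd,x+b[0],y+b[1],184)[:2] for x,y in zip(xs,ys)])
        w,v=np.linalg.eigh(np.cov(P.T));print(w,np.degrees(np.arctan2(v[1,1],v[0,1])),P.min(0),P.max(0))
    else: print(plane(dd,*c,188))
a=cv2.resize(t["image"][185:260,280:375],(570,450),interpolation=cv2.INTER_CUBIC)
q=np.clip(a.astype(float)*1.8,0,255).astype(np.uint8)
cv2.imwrite("pics/c1.png",q[:,:,::-1])
a=cv2.resize(s["image"][205:295,205:300],(570,540),interpolation=cv2.INTER_CUBIC)
cv2.imwrite("pics/c2.png",np.clip(a.astype(float)*1.8,0,255).astype(np.uint8)[:,:,::-1])
E
```

```text
top [ 16  14  14  13 140] [327.22142857 220.02142857]
[ 501.73261824 -170.33510479  197.        ] [ 502.17825409 -171.99732866  184.        ]
[102.6747965  113.67027118] 103.59975359766699 [ 483.52695557 -193.1397158 ] [ 521.02433854 -152.50707054]
scene [ 12  11  16  20 230] [244.33913043 230.89565217]
[ 509.08159141 -181.72147045  188.        ]
slim [ 11  11  14  14 151] [215.28476821 202.51655629]
[563.31403192 172.39207628 197.        ] [564.34326001 173.97779549 184.        ]
[105.868859  129.3394422] 53.62588483308456 [544.0668061  153.08847645] [584.86719213 193.5603495 ]
```

View pics/c1.png

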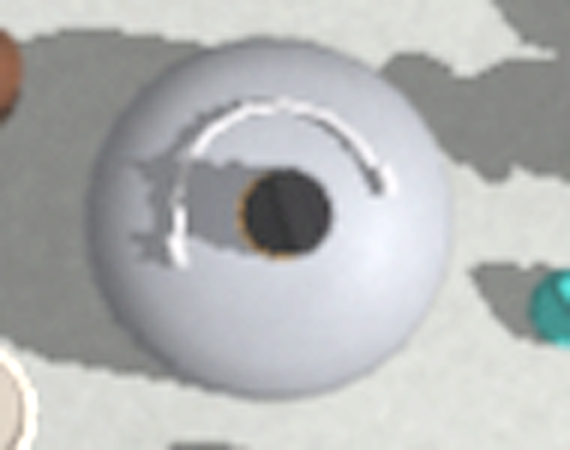

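View pics/c2.png

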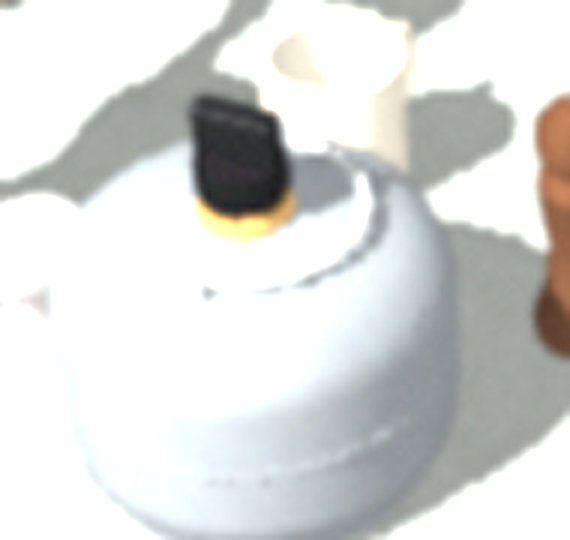

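The crops show the cap with its broad wing face towards the scene camera; its top edge runs from about (237,222) to (251,225). Stretching the dark range will show the wing axis better.

Run:
```python
import pickle;from h import *
d=pickle.load(open("im0.pkl","rb"))
t,s=d["top"],d["scene"]
o=[]
for dd,(x,y) in((t,(316,208)),(s,(232,216))):
    a=cv2.resize(dd["image"][y:y+25,x:x+25].astype(np.float32),(400,400),interpolation=cv2.INTER_CUBIC)
    o.append(np.clip((a-10)*5,0,255).astype(np.uint8))
cv2.imwrite("pics/c3.png",np.hstack(o)[:,:,::-1])
```

```text
(no output)
```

View pics/c3.png

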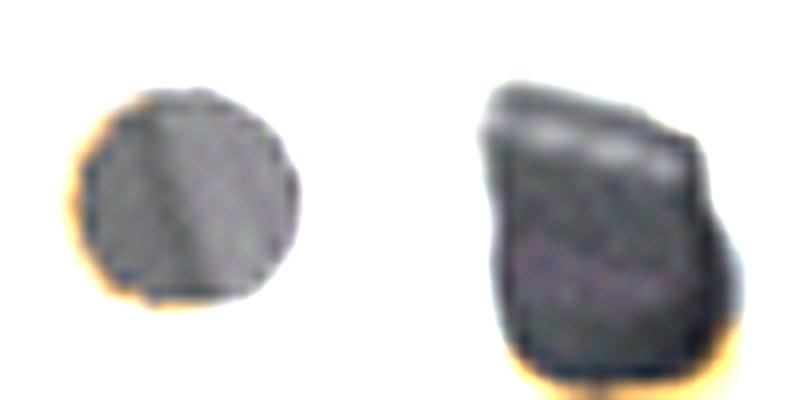

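Run:
```python
import pickle;from h import *
d=pickle.load(open("im0.pkl","rb"))
t,s=d["top"],d["scene"]
def seg(dd,a,b,z):
    p,q=plane(dd,*a,z),plane(dd,*b,z);v=q-p
    print(p.round(1),q.round(1),"mid",((p+q)/2).round(1),"len",np.linalg.norm(v).round(1),"ang",np.degrees(np.arctan2(v[1],v[0])).round(1))
c=-0.47 # resize centre shift
seg(t,(316+145/16+c,208+100/16+c),(316+190/16+c,208+290/16+c),184)
seg(s,(232+93/16+c,216+105/16+c),(232+293/16+c,216+150/16+c),210)
seg(s,(232+85/16+c,216+125/16+c),(232+285/16+c,216+165/16+c),210)
# silhouette circle of the skirt/wing in top: enclosing circle, at z=184
m,st,cc=dark(t,305,200,350,245,70)
k,_=cv2.findContours(m.astype(np.uint8),0,2);(x,y),r=cv2.minEnclosingCircle(k[0]);print(plane(t,x+305,y+200,184),r/447*1353)
# bottle outline in top: spigot of axis check: brass boss in scene
for p in([502,-172,160],[502,-172,210],[502,-172,184]): print(proj(t,p),proj(s,p))
# triangulate cap centre z=185ish
o1,r1=ray(t,*cc);o2,r2=ray(s,244.34,230.9)
A=np.array([r1,-r2]).T;k=np.linalg.lstsq(A,o2-o1,rcond=None)[0];print(o1+k[0]*r1,o2+k[1]*r2)
from cell import telemetry
```

```text
[ 521.7 -164.4  184. ] [ 484.7 -172.   184. ] mid [ 503.2 -168.2  184. ] len 37.8 ang -168.4
[ 486.7 -183.8  210. ] [ 523.3 -172.   210. ] mid [ 505.  -177.9  210. ] len 38.5 ang 17.9
[ 489.6 -188.7  210. ] [ 525.1 -175.9  210. ] mid [ 507.3 -182.3  210. ] len 37.7 ang 19.9
[ 502.84320215 -171.92713884  184.        ] 22.759183029200408
[326.26071967 220.36039632] [245.69407415 235.83945538]
[328.30590219 219.76264586] [244.24090091 222.05404177]
[327.22403737 220.07884512] [245.00636205 229.31552861]
[ 502.80647558 -172.42014442  178.98882809] [ 500.96061458 -174.2238341   179.15528935]
```

Request:
move_arm --pt "0.03 -0.01 -0.06 0" --pt "0.2 -0.08 -0.06 0.02" --pt "0.35 -0.15 -0.06 0.046" --pt "0.525 -0.223 -0.06 0.046" --pt "0.525 -0.223 -0.06 0.046" --pt "0.525 -0.223 -0.06 0.046" --pt "0.525 -0.223 -0.06 0.046" --pt "0.525 -0.223 -0.06 0.046" --pt "0.525 -0.223 -0.04 0.046" --pt "0.525 -0.223 -0.021 0.046" --pt "0.525 -0.223 -0.021 0.046" --pt "0.525 -0.223 -0.021 0.046" --hand 100 --grip_force 60

```text
time: 1.3
eef_pos: [502.8, -173.5, 420.3]
orientation: [-3.141, 0.001, 0.261]
force: [0.1, -0.8, 0.3]
width: 0.999
gripper_force: 0.0
```

Run:
```python
from cell import get_image
from h import *
s=get_image("scene")
a=cv2.resize(s["image"][150:250,200:300],(600,600),interpolation=cv2.INTER_CUBIC).astype(float)
cv2.imwrite("pics/d1.png",np.clip(a*2,0,255).astype(np.uint8)[:,:,::-1])
# predicted pixel of axis points in crop coords
for z in(184,210,265): print(z,(proj(s,[503,-173,z])-[200,150])*6)
```

```text
184 [270.1215589  477.75765626]
210 [265.52520028 434.1699917 ]
265 [255.35606901 337.73524437]
```

View pics/d1.png

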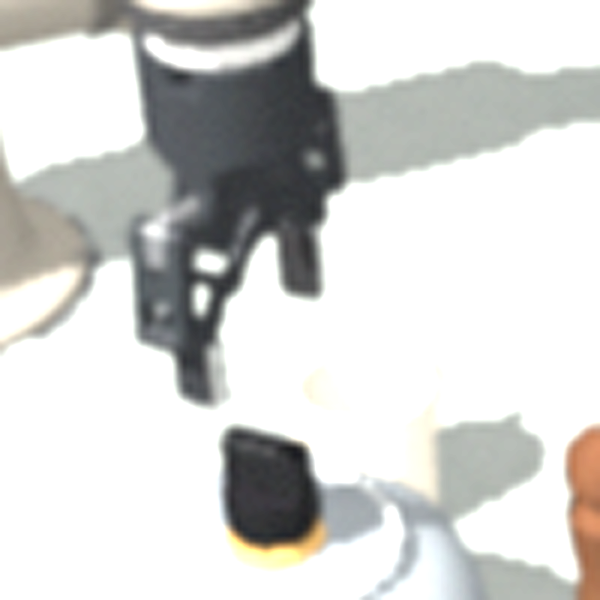

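The view shows the open tips at crop (205,395) and (305,290). Their midpoint is right above the wing, and the closing line is square to it. Next: descend 60 mm and close.

Request:
move_arm --pt "0 0 0.03 0" --pt "0 0 0.06 0" --pt "0 0 0.08 0" --pt "0 0 0.08 0"

```text
time: 1.75
eef_pos: [502.1, -174.3, 359.5]
orientation: [-3.14, 0.002, 0.259]
force: [-0.2, -0.3, -0.3]
width: 0.999
gripper_force: 0.0
```

Request:
move_arm --pt "0 0 0 0" --pt "0 0 0 0" --pt "0 0 0 0" --pt "0 0 0 0" --pt "0 0 0 0" --pt "0 0 0 0" --pt "0 0 0 0" --pt "0 0 0 0" --pt "0 0 0 0" --pt "0 0 0 0" --hand 0

```text
time: 2.75
eef_pos: [503.2, -173.4, 361.0]
orientation: [3.14, -0.001, 0.261]
force: [0.1, -0.9, 5.7]
width: 0.158
gripper_force: 59.8
```

```bash
python3 -c "
from cell import telemetry
s=telemetry.sense();print(s['torque'],s['force'],s['width'],s['gripper_force'],s['eef_pos'])"
```

```text
[-0.32867271  0.03865898 -0.02654974] [ 0.05320161 -0.89895822  5.71959501] 0.15805591107305947 59.76645290851593 [ 503.16833653 -173.44789094  361.00250219]
```

Request:
move_arm --pt "0 0 -0.001 0.01" --pt "0 0 -0.001 0.02" --pt "0 0 -0.001 0.03" --pt "0 0 -0.001 0.04" --pt "0 0 -0.001 0.04"

```text
time: 3.25
eef_pos: [503.0, -173.2, 361.0]
orientation: [-3.141, 0.0, 0.135]
force: [1.0, -0.9, 1.2]
width: 0.162
gripper_force: 59.4
```

```bash
python3 -c "
from cell import telemetry
s=telemetry.sense();print(s['torque'],s['force'],s['width'],s['gripper_force'],s['eef_pos'],s['orientation'])"
```

```text
[-0.17725172 -0.10109445 -0.01402524] [ 0.98153459 -0.94435369  1.24494899] 0.1619822897410731 59.36458110809326 [ 503.02116759 -173.16815245  361.03137586] [-3.14132942e+00  1.60532095e-04  1.35372063e-01]
```

Request:
move_arm --pt "0 0 0 0.015" --pt "0 0 0 0.03" --pt "0 0 0 0.045" --pt "0 0 0 0.045"

```text
time: 3.65
eef_pos: [503.0, -173.2, 361.0]
orientation: [-3.141, 0.0, -0.005]
force: [0.2, -0.8, 1.5]
width: 0.162
gripper_force: 59.3
```

```bash
python3 -c "
from cell import telemetry
s=telemetry.sense();print(s['torque'],s['force'],s['width'],s['gripper_force'],s['eef_pos'],s['orientation'])"
```

```text
[-0.0984195  -0.02294175 -0.04112156] [ 0.16484348 -0.81282281  1.54542534] 0.16206095932029468 59.33474242687225 [ 502.98776055 -173.16229243  361.0327784 ] [-3.14136120e+00  3.54223786e-04 -5.36175959e-03]
```

It turns freely clockwise, with no stop torque after 15°. Carrying on to about 70°.

Request:
move_arm --pt "0 0 0 0.035" --pt "0 0 0 0.07" --pt "0 0 0 0.105" --pt "0 0 0 0.14" --pt "0 0 0 0.175" --pt "0 0 0 0.21" --pt "0 0 0 0.245" --pt "0 0 0 0.28" --pt "0 0 0 0.305" --pt "0 0 0 0.305" --pt "0 0 0 0.305"

```text
time: 4.75
eef_pos: [503.1, -173.3, 361.1]
orientation: [-3.141, -0.0, -0.961]
force: [1.4, -1.2, -0.4]
width: 0.159
gripper_force: 59.1
```

Run:
```python
from cell import telemetry,get_image
from h import *
s=telemetry.sense();print(s['torque'],s['force'],s['width'],s['gripper_force'],s['eef_pos'],s['orientation'])
s=get_image("scene")
a=cv2.resize(s["image"][180:260,205:285],(560,560),interpolation=cv2.INTER_CUBIC).astype(float)
cv2.imwrite("pics/d2.png",np.clip(a*3,0,255).astype(np.uint8)[:,:,::-1])
```

```text
[-0.2071263  -0.32858921  0.03153515] [ 1.41821373 -1.23896384 -0.40956349] 0.1585407241152349 59.12800490856171 [ 503.11908727 -173.29949645  361.0783026 ] [-3.14144538e+00 -2.62847855e-04 -9.60777404e-01]
```

View pics/d2.png

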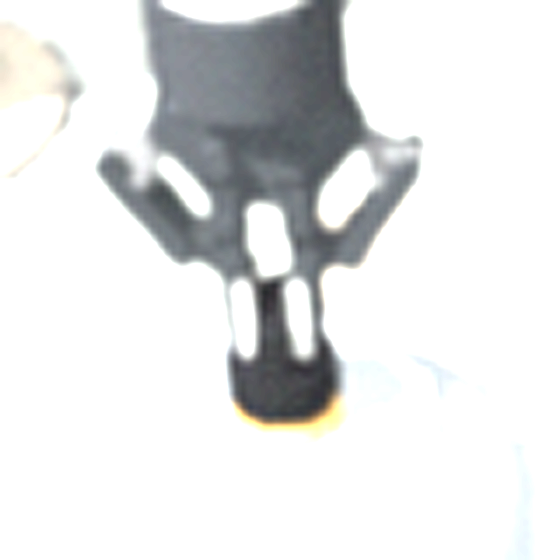

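The view shows the wing now end-on to the camera at crop (272,315), turned together with the fingers. Try a small lift first.

Request:
move_arm --pt "0 0 -0.005 0" --pt "0 0 -0.01 0" --pt "0 0 -0.015 0" --pt "0 0 -0.015 0"

```text
time: 5.2
eef_pos: [503.0, -173.3, 373.2]
orientation: [-3.141, -0.001, -0.964]
force: [0.9, -1.3, 0.2]
width: 0.157
gripper_force: 59.0
```

Request:
move_arm --pt "0 0 -0.015 0" --pt "0 0 -0.03 0" --pt "0 0 -0.05 0" --pt "0 0 -0.07 0" --pt "0 0 -0.09 0" --pt "0 0 -0.11 0" --pt "0 0 -0.125 0" --pt "0 0 -0.13 0" --pt "0 0 -0.13 0" --pt "0 0 -0.13 0" --pt "0 0 -0.13 0" --pt "0 0 -0.13 0"

```text
time: 6.4
eef_pos: [503.0, -173.2, 469.4]
orientation: [3.141, 0.001, -0.964]
force: [0.2, -1.5, -1.8]
width: 0.161
gripper_force: 59.0
```

Run:
```python
from cell import telemetry,get_image
from h import *
s=telemetry.sense();print(s['force'],s['width'],s['gripper_force'],s['eef_pos'],abs(s['qvel']).max())
s=get_image("scene")
a=cv2.resize(s["image"][140:260,205:325],(560,560),interpolation=cv2.INTER_CUBIC).astype(float)
cv2.imwrite("pics/d3.png",np.clip(a*2,0,255).astype(np.uint8)[:,:,::-1])
```

```text
[ 0.23154558 -1.50037963 -1.81126264] 0.16073486811159549 59.013386964797974 [ 502.9904938  -173.24321186  469.35372668] 0.003785827815710817
```

View pics/d3.png

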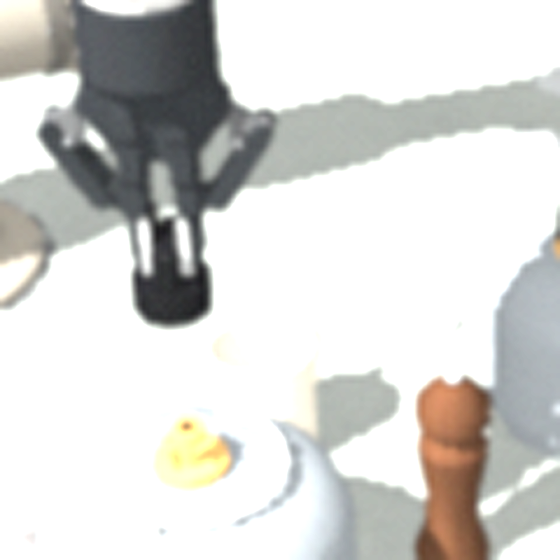

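The view shows the cap upright in the fingers at crop (172,285), with the brass valve bare below it at (192,450). It has been lifted about 108 mm.

```bash
python3 -c "
from cell import workorder
print(workorder.hand_in())"
```

```text
the job is handed in; nothing more can be done
None
```

The wide bottle's cap unscrewed clockwise (seen from above) by about 70°, and I handed the job in with the cap gripped upright and still about 108 mm above the bare valve; the hand-in call returned no verdict.

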